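# Lock the plaster cast under the bench clamp

### The job

The plaster dental cast lies in the seat of the bench clamp. Swing the clamp's lever down so that its sprung rubber foot presses on the cast, and slide the blue-finned bolt fully home through the keeper's slot so that the lever stays down by itself; the keeper was set to a new height, so feel for the slot. Leave the cast in its seat and do not disturb the jar, the bowl, the bur block or the spatula.

Things in the scene. Friction and masses are not known exactly. Their poses are not given: they have to be found in the camera images.
- clamp: Cream bench clamp screwed to the worktop (it does not move). Base plate 270 x 110 x 18 mm. Origin on the worktop; x runs along the base from hinge to keeper, z up. Plate from x = -120 to +150 mm; hinge axis at x = -95 mm, middle of the seat at x = -10 mm, dark steel keeper with a yellow top edge at x = 125 to 143 mm (44 mm wide, grey guides 56 mm over all).
- hinge (a point): Middle of the lever's hinge axis, 78 mm above the worktop. The axis lies along the clamp's y; two grey cheeks (each 8 mm thick, outer faces 49 mm apart) rise to 94 mm beside it.
- lever (a joint): Angle of the aluminium lever in rad: 0 = level, along the clamp's +x; 1.57 = upright; 2.0 = most open, leaning back; -0.10 = lowest (hard stop). Flat bar 30 mm wide, 10 mm thick, end 200 mm from the hinge axis, which lies in mid-thickness. Stiff hinge (0.4 N m): it stays where left, except low down, where the foot's spring lifts it again to 0.10-0.13 rad: too high for any keeper setting.
- lever_end (a point): Point in the middle of the lever's bar 180 mm from the hinge axis, near its red end: it can be pinched there across its 30 mm width, and may turn between the fingers while it is swung.
- bolt (a joint): Travel of the bolt along the lever in m: 0 = drawn back, 0.040 = fully home (hard stop). About 2 N friction; stays where left. With the lever near level its flat nose (205 mm plus travel from the hinge axis) is 15 mm short of the keeper at 0. It enters the slot only with the lever held at the slot's height (2 mm play each way); else it stops dead on the keeper at about 0.015.
- bolt_grip (a point): Middle of the bolt's upright blue fin, the place to pinch it. Fin 20 mm long (along the lever), 12 mm thick (across), 34 mm high; its top is 14 mm above this point. The point is 36 mm above the lever's mid-plane and 135 mm plus the bolt's travel from the hinge axis; the bolt's dark channel reaches to 15 mm below it. The rod is 10 mm thick, its axis 11 mm above the lever's mid-plane.
- keeper_face (a point): Point fixed on the clamp, 89 mm above the worktop, at the side of the keeper that faces the lever: middle of the slot at the keeper's zero setting. The keeper is locked anywhere from 19 mm below to 11 mm above that and its setting is not reported: feel for it with the bolt. Slot 24 mm wide, 14 mm high; with the slot here the bolt enters with the lever level; the steel above it is 17 mm thick.
- press_foot: Black rubber foot, 20 mm across, sprung (1.5 N/mm) under the lever 85 mm from the hinge axis. Origin: middle of its underside, 42.5 mm below the lever's mid-plane when free; meets the cast at about 0.17 rad and is pushed in 14.5 mm of its 24 mm at level. Holding the lever there takes about 8 to 18 N down at the bolt's fin; let go unbolted, it lifts the lever.
- cast: Yellowish plaster dental cast, 66 x 60 mm and 34 mm high, with a horseshoe of teeth around a flat middle that is 22 mm above its underside. Loose in the seat. Origin: middle of its underside.
- seat (a point): Middle of the orange seat's floor, 28 mm above the worktop. Rails 8 mm high surround the cast with about 3 mm of play.
- jar: Bystander: amber glass jar with white cap, 60 mm across, 75 mm high. Origin: middle of its underside.
- bowl: Bystander: green mixing bowl, 100 mm across, 55 mm high. Origin: middle of its underside.
- bur_block: Bystander: black block 100 x 60 x 35 mm set with burs, 62 mm high in all. Origin: middle of its underside.
- spatula: Bystander: spatula 170 mm long lying flat. Origin: near its middle, underside; x along its length.
Mind the look-alikes: they are no part of the job. What is shaped like the cast but pink or red is not meant.

How it is judged (in metres and radians):
On the way, in this order (a step that is already met when the one before it is completed fails the run):
1. the lever is swung down on to the cast (below 0.15 rad) (value of joint lever below 0.15 rad), for 0.1 s.
2. the bolt is home in the keeper with the lever down (value of joint bolt above 0.033 m and value of joint lever below 0.085 rad), for 0.2 s.
At the end, for the whole second after the job is handed in: The lever is down (below 0.085 rad) and held by the bolt, which is home (beyond 33 of its 40 mm); the rubber foot presses on the cast with more than 4 N; the cast lies in its seat (within 8 mm of the middle, tilted less than 0.1 rad) (all of step 2 and contact force between press_foot and cast above 4 N and distance between cast and seat below 0.008 m and angle between cast's own z axis and vertical below 0.1 rad); the robot touches nothing.
It fails at once if a bystander (jar, bowl, bur block or spatula) is moved more than 30 mm (distance of any of jar, bowl, bur_block, spatula from where it was at the start of the episode above 0.03 m).
It also fails if it takes over 67 s, if anything falls off the work surface, if the arm or the gripper's body presses on something with over 40 N, if the wrist force passes 120 N, or if a joint passes its speed limit or range.

### The arm

A 6-joint arm with a two-finger parallel gripper is mounted at the origin on the work surface. World frame = base frame: x ahead of the robot, y to its left, z up, the work surface at z = 0. Lengths are in m, angles in degrees, forces in N, time in s.
With the tool pointing down it reaches from about 0.375 to 0.9 m from the base axis. Payload 3.1 kg.
Tool frame: the origin (TCP) lies between the finger pads; the fingertips stand 22 mm ahead of it and the grasp point (between the pads) lies 3 mm ahead of it (bot.tip_extent is the distance from the TCP to the fingertips, in m); y points along the fingers, z is the direction in which the jaws open and shut, and the axes are right-handed (so a half turn about y gives the same grasp; the last joint's range is limited). The gripper opens to 87 mm and grips with 3 to 60 N. Pads are 19 mm wide; open, the fingers measure 117 mm over their backs; the gripper's body (75 mm by 190 mm) begins 51 mm behind the grasp point.
Start: joints at [56.465, 30.224, 82.088, -0, 67.689, -10.227], TCP at [0.247, 0.574, 0.245] pointing down, gripper open.
Joint ranges: [-176.69, 176.69], [-43.24, 126.21], [12.49, 139.97], [-82, 262], [0, 151.66], [-163.58, 163.58]. Speed limits (degrees/s): [159.86, 159.86, 180, 180, 180, 180].

### API

Orientations are given as a 3x3 rotation matrix whose columns are the frame's x, y, z axes.
In Python, from rig import bot, eyes, models gives the robot as it stands. The module is installed in compiled form; this text tells all that it offers.
- The arm moves only by the tool arm_command, never from a script. Its arguments are lists of equal length, an entry for each row: "translation": the shift along the tool's x, y, z each as a share of 0.08 m, from -1 to 1, a list of three; "rotation": the turn, a rotation vector about the tool's x, y, z each as a share of 60 degrees, from -1 to 1, a list of three; "grip": the closure, from -1 (fully open) to 1 (shut), so that 0 is half open. In form: {"translation": [[x, y, z], ...], "rotation": [[rx, ry, rz], ...], "grip": [grip, ...]}. A call has 1 to 5 rows; each row is the pose to reach, as a shift and turn from the pose commanded when the call began, along the tool's axes at that moment; what a row does not reach only later rows make up. A row lasts 1/10 s, in which the tool goes at most 50 mm and 8.59 degrees, less where a joint would pass 70% of its speed; a pose out of reach is approached as far as the arm can. A call with a number of a shift or a turn outside -1 to 1 is refused whole. A call with a gripper value outside its range is refused whole. The fingers move at their own pace and stop on an object; the grip force is fixed at half the most. Time passes only in rows, so rows that repeat a pose let the fingers close. It gives the time, the measured TCP pose, the force and the opening at its end, in the units of the state.
- bot.read_state(): the state, without advancing time (a new reading comes with each control period).
- eyes.capture(name): name is "side" or "top"; returns a dict with "image" (384x512x3 uint8, blue, green, red), "mtx" (3x3 intrinsics, pixels), "rvec" (rotation vector, rad) and "tvec" (3), from world to camera coordinates, as OpenCV has them. Camera axes: x right, y down, z forward; pixel columns grow to the right and rows downward; lengths in m; the calibration is good to about 2 mm. A picture is of the moment at which its call begins. There is no depth.
- bot.hand_in(): hands the job in, once; it reports no verdict.
Trained networks look in the newest picture that a camera, given by its name, has taken for a name from the list of things; names that differ only in an ending like _2 or _b are one class to them, and where a whole thing is asked for, a point or a joint stands for the part that bears it (a point fixed in the world has none). Each returns a list of dicts, best first, with "conf" (0 to 1); they miss things now and then, are a little off and sometimes report something else, mostly with a low value. They report only what shows in the picture. A call takes as long as a camera call. They do not tell look-alikes from the thing itself.
- models.recognise(camera, thing): "extent" ([left, top, right, bottom] as shares, 0 to 1, of the picture: columns of its width, rows of its height, round what is visible of it).
- models.spot_point(camera, thing): "point" ([column, row] as shares, 0 to 1, of the picture: columns of its width, rows of its height: a listed point, or the origin of a listed thing).
The state is a dict: "time_s": time; "joint_positions": joint angles; "qvel": joint speeds; "tau": joint torques, N m; "position": TCP position; "tcp_rot": TCP orientation; "force": force on the tool from outside, world axes, zero at the start; "moment": the same for the moment, N m; "opening": opening from 0.0 (shut) to 1.0 (fully open).
Only numpy, scipy, OpenCV 4.12 (cv2) and the standard library are available. Lean on these libraries where they do the work, as an engineer would, in place of code of your own. Each camera call takes 0.05 s, during which the arm holds its last target. There are 200 camera calls.

## Working session

There is one attempt and no reset: what is moved stays moved. The work goes in short steps, Python scripts to look and compute and a tool call to move; the robot and the scene stay as the last step left them, time stands still between calls to the robot, and variables do not carry over. Pictures are saved under pics/ and viewed, about 8 in all and at most 12, crops included, and the job is handed in when it is done.

Besides the shell and the picture viewer there is one more tool, called after "Request:" as name(argument=value, ...) on one line, values as JSON. arm_command: Moves the arm, as the interface text tells. Shift numbers are shares of 0.08 m and turn numbers shares of 60 degrees, none past 1 either way. Its arguments: {"type":"object","properties":{"translation":{"type":"array"},"rotation":{"type":"array"},"grip":{"type":"array"}},"required":["translation","rotation","grip"]}

```bash
mkdir -p pics; cat > h.py <<'E'
import numpy as np, cv2, json
from rig import bot, eyes, models
def shot(cam,name=None):
    d=eyes.capture(cam)
    if name: cv2.imwrite('pics/'+name+'.png',d['image'])
    return d
def ray(d,uv):
    R=cv2.Rodrigues(np.array(d['rvec'],float))[0]; t=np.array(d['tvec'],float).ravel()
    p=np.array([[uv]],float); n=cv2.undistortPoints(p,np.array(d['mtx']),None)[0,0]
    return -R.T@t, R.T@np.array([n[0],n[1],1.])
def on_z(d,uv,z):
    o,v=ray(d,uv); return o+v*(z-o[2])/v[2]
def proj(d,P):
    return cv2.projectPoints(np.array(P,float).reshape(-1,3),np.array(d['rvec'],float),np.array(d['tvec'],float),np.array(d['mtx']),None)[0][:,0]
def tri(d1,u1,d2,u2):
    o1,v1=ray(d1,u1);o2,v2=ray(d2,u2)
    A=np.stack([v1,-v2],1); s=np.linalg.lstsq(A,o2-o1,rcond=None)[0]
    a,b=o1+v1*s[0],o2+v2*s[1]; return (a+b)/2,np.linalg.norm(a-b)
E
python3 - <<'E'
from h import *
ds={c:shot(c,c+'0') for c in('side','top')}
cv2.imwrite('pics/both0.png',cv2.resize(np.vstack([ds['top']['image'],ds['side']['image']]),(800,1200)) [:1]) if 0 else None
W=np.array([512,384])
for th in ['hinge','lever_end','bolt_grip','keeper_face','seat','cast','clamp','press_foot','jar','bowl','bur_block','spatula']:
    r={c:models.spot_point(c,th)[:2] for c in ds}
    print(th,{c:[(np.round(np.array(x['point'])*W,1).tolist(),round(x['conf'],2)) for x in r[c]] for c in r}, end=' ')
    if r['side'] and r['top']:
        p,e=tri(ds['top'],np.array(r['top'][0]['point'])*W,ds['side'],np.array(r['side'][0]['point'])*W); print(p.round(3),round(e,4),end='')
    print()
s=bot.read_state(); print(s['position'],np.round(s['tcp_rot'],3).tolist(),s['force'],s['opening'],s['time_s'],bot.tip_extent)
E
```

```text
hinge {'side': [([276.3, 191.2], 0.71)], 'top': [([240.7, 165.4], 0.65), ([238.4, 200.7], 0.41)]} [0.644 0.021 0.08 ] 0.0108
lever_end {'side': [([277.8, 132.5], 0.85), ([279.2, 193.1], 0.55)], 'top': [([238.2, 148.2], 0.62)]} [0.639 0.02  0.257] 0.0033
bolt_grip {'side': [([289.3, 141.8], 0.58)], 'top': [([236.9, 135.9], 0.61), ([241.4, 160.3], 0.47)]} [0.684 0.023 0.213] 0.0044
keeper_face {'side': [([209.0, 218.5], 0.63)], 'top': [([234.0, 242.3], 0.57)]} [0.44  0.044 0.087] 0.0079
seat {'side': [([256.6, 217.8], 0.78)], 'top': [([238.2, 198.3], 0.79), ([114.1, 248.1], 0.44)]} [0.572 0.029 0.02 ] 0.0016
cast {'side': [([304.8, 256.7], 0.81), ([253.1, 215.3], 0.78)], 'top': [([301.8, 195.8], 0.97), ([176.5, 207.7], 0.77)]} [ 0.574 -0.148  0.008] 0.0009
clamp {'side': [([252.6, 225.0], 0.88)], 'top': [([238.7, 203.7], 0.73), ([232.3, 241.0], 0.33)]} [0.56  0.029 0.002] 0.0009
press_foot {'side': [([266.6, 168.7], 0.51)], 'top': [([234.7, 172.0], 0.39)]} [0.611 0.031 0.16 ] 0.0017
jar {'side': [([153.9, 182.1], 0.73), ([277.2, 132.1], 0.57)], 'top': [([114.9, 246.8], 0.72)]} [0.453 0.367 0.016] 0.001
bowl {'side': [([346.1, 336.7], 0.95), ([275.5, 130.9], 0.67)], 'top': [([375.6, 225.6], 0.87), ([233.7, 243.5], 0.47)]} [ 0.484 -0.348 -0.005] 0.0019
bur_block {'side': [([402.6, 294.7], 0.92), ([266.7, 172.3], 0.53)], 'top': [([376.2, 167.8], 0.72)]} [ 0.649 -0.365  0.006] 0.0084
spatula {'side': [([212.4, 157.0], 0.96)], 'top': [([110.4, 172.7], 0.85), ([113.1, 245.2], 0.4)]} [0.672 0.384 0.004] 0.0172
[0.24724552 0.57396938 0.24453084] [[0.918, -0.0, 0.396], [-0.396, -0.0, 0.918], [-0.0, -1.0, -0.0]] [0.48411798 0.51537172 0.51953345] 1.0026785009589891 1.3 0.022
```

View pics/top0.png

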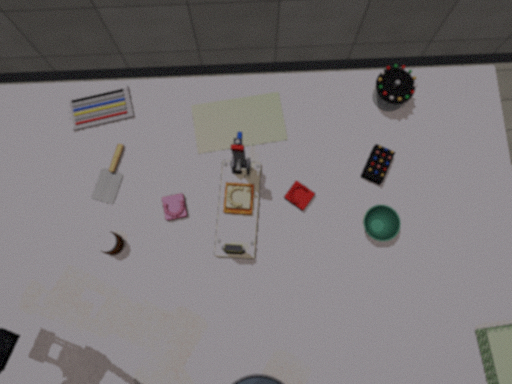

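View pics/side0.png

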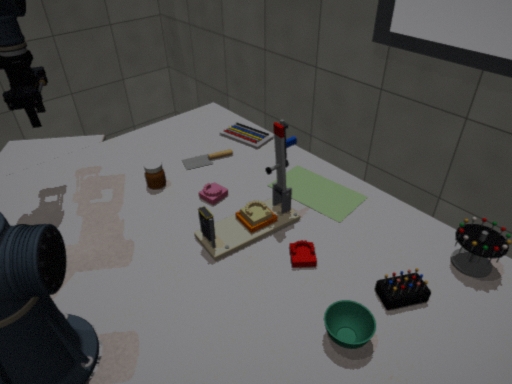

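```bash
cat >> h.py <<'E'
def clampT(x,y,yaw):
    c,s=np.cos(yaw),np.sin(yaw)
    return lambda P:(np.array(P,float).reshape(-1,3)@np.array([[c,s,0],[-s,c,0],[0,0,1]])+[x,y,0])
def lev(r,h,th): # point at r along, h above midplane -> clamp frame
    return [-.095+r*np.cos(th)-h*np.sin(th),0,.078+r*np.sin(th)+h*np.cos(th)]
E
python3 - <<'E'
from h import *
from scipy.optimize import least_squares
ds={c:shot(c) for c in('side','top')}
W=np.array([512,384]); obs=[]
names={'hinge':lambda t:[-.095,0,.078],'lever_end':lambda t:lev(.18,0,t),'bolt_grip':lambda t:lev(.135,.036,t),'keeper_face':lambda t:[.125,0,.089],'seat':lambda t:[-.01,0,.028],'clamp':lambda t:[0,0,0],'press_foot':lambda t:lev(.085,-.0425,t)}
for n in names:
    for c in ds:
        r=models.spot_point(c,n)
        if r: obs.append((n,c,np.array(r[0]['point'])*W))
def res(p):
    T=clampT(*p[:3]); return np.concatenate([proj(ds[c],T(names[n](p[3])))[0]-u for n,c,u in obs])
f=least_squares(res,[.56,.029,3.05,1.6],loss='soft_l1',f_scale=1.5); p=f.x
print(p.round(4)); print([(o[0],o[1],r.round(1).tolist()) for o,r in zip(obs,res(p).reshape(-1,2))])
np.save('p.npy',p)
T=clampT(*p[:3]); out=[]
box=lambda x0,x1,w,z0,z1:[[x,y,z] for x in(x0,x1) for y in(-w,w) for z in(z0,z1)]
E=[(0,1),(0,2),(1,3),(2,3),(4,5),(4,6),(5,7),(6,7),(0,4),(1,5),(2,6),(3,7)]
for c,(x0,y0,w,h) in {'top':(200,120,80,150),'side':(190,115,120,140)}.items():
    S=5; im=cv2.resize(ds[c]['image'][y0:y0+h,x0:x0+w],None,fx=S,fy=S,interpolation=cv2.INTER_CUBIC)
    raw=im.copy()
    for b,col in((box(-.12,.15,.055,0,.018),(255,0,0)),(box(.125,.143,.022,.018,.113),(0,255,0))):
        q=((proj(ds[c],T(b))-[x0,y0]+.5)*S).astype(int)
        for i,j in E: cv2.line(im,tuple(map(int,q[i])),tuple(map(int,q[j])),col,1)
    q=((proj(ds[c],T([names[n](p[3]) for n in names]))-[x0,y0]+.5)*S).astype(int)
    for a in q: cv2.circle(im,tuple(map(int,a)),4,(255,0,255),1)
    out.append(im if c=='top' else np.hstack([im]))
    print(c,im.shape)
H=600
out=[cv2.resize(o,(int(o.shape[1]*H/o.shape[0]),H)) for o in out]
o=np.hstack(out); print(o.shape); cv2.imwrite('pics/fit.png',o[:,:])
E
```

```text
[0.5623 0.0313 3.0535 1.4872]
[('hinge', 'side', [0.8, -1.4]), ('hinge', 'top', [-1.8, 2.3]), ('lever_end', 'side', [-0.9, 0.8]), ('lever_end', 'top', [-2.3, -3.0]), ('bolt_grip', 'side', [0.7, 0.6]), ('bolt_grip', 'top', [0.7, -1.2]), ('keeper_face', 'side', [-0.5, -1.4]), ('keeper_face', 'top', [0.5, 1.0]), ('seat', 'side', [2.2, -0.2]), ('seat', 'top', [-4.7, -2.7]), ('clamp', 'side', [0.0, 1.3]), ('clamp', 'top', [1.0, 0.1]), ('press_foot', 'side', [-1.5, 1.9]), ('press_foot', 'top', [3.0, 2.0])]
top (750, 400, 3)
side (700, 600, 3)
(600, 834, 3)
```

```bash
python3 -c "
import cv2;i=cv2.imread('pics/fit.png');s=min(1,800/i.shape[1]);cv2.imwrite('pics/fit2.png',cv2.resize(i,None,fx=s,fy=s))"
```

```text
(no output)
```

View pics/fit2.png

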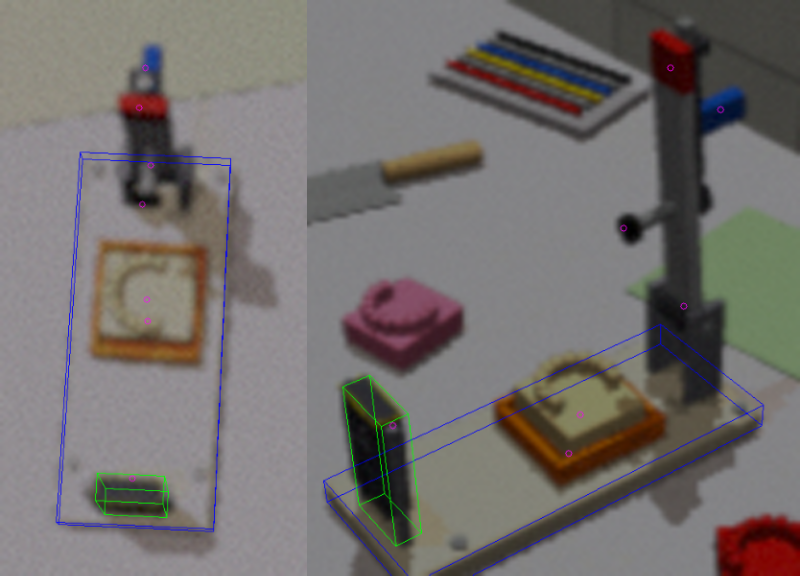

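Images: top view shows the clamp with its hinge far (≈(240,165)) and the keeper near the robot (≈(234,243)). The side view shows the lever upright with its red end at (278,132). The fit overlay agrees to about 1–2 px, with the keeper close to its zero setting. Now I'll move over.

Request:
arm_command(translation=[[1,-1,-1],[1,-1,-1],[1,-1,-1]], rotation=[[0,-0.29,0],[0,-0.29,0],[0,-0.29,0]], grip=[-1,-1,-1])

```text
time_s: 2.4
position: [0.2896, 0.4674, 0.3257]
tcp_rot: [[0.995, 0.001, 0.1], [-0.1, -0.0, 0.995], [0.001, -1.0, -0.0]]
force: [0.6, 1.8, -0.8]
opening: 1.002
```

Request:
arm_command(translation=[[0.98,-0.1,-1],[0.98,-0.1,-1],[0.98,-0.1,-1]], rotation=[[0,0,0],[0,0,0],[0,0,0]], grip=[-1,-1,-1])

```text
time_s: 2.7
position: [0.3616, 0.3782, 0.3335]
tcp_rot: [[0.994, 0.003, 0.107], [-0.107, -0.001, 0.994], [0.003, -1.0, -0.0]]
force: [-0.2, 0.6, 0.9]
opening: 1.001
```

Request:
arm_command(translation=[[0.98,-0.1,-1],[0.98,-0.1,-1],[0.98,-0.1,-1]], rotation=[[0,0,0],[0,0,0],[0,0,0]], grip=[-1,-1,-1])

```text
time_s: 3.0
position: [0.4314, 0.291, 0.341]
tcp_rot: [[0.994, 0.002, 0.107], [-0.107, -0.001, 0.994], [0.002, -1.0, -0.0]]
force: [-0.0, 0.1, -0.4]
opening: 1.002
```

Request:
arm_command(translation=[[0.98,-0.1,-1],[0.98,-0.1,-1],[0.98,-0.1,-1]], rotation=[[0,0,0],[0,0,0],[0,0,0]], grip=[-1,-1,-1])

```text
time_s: 3.3
position: [0.5012, 0.2035, 0.3488]
tcp_rot: [[0.994, 0.002, 0.107], [-0.107, -0.001, 0.994], [0.002, -1.0, -0.0]]
force: [0.2, 0.6, 0.7]
opening: 1.002
```

Request:
arm_command(translation=[[0.98,-0.1,-1],[0.98,-0.1,-1],[0.98,-0.1,-1]], rotation=[[0,0,0],[0,0,0],[0,0,0]], grip=[-1,-1,-1])

```text
time_s: 3.6
position: [0.5708, 0.1159, 0.3565]
tcp_rot: [[0.994, 0.002, 0.106], [-0.106, -0.001, 0.994], [0.002, -1.0, -0.001]]
force: [0.8, 1.0, 0.6]
opening: 1.003
```

Request:
arm_command(translation=[[0.98,-0.1,-1],[0.98,-0.1,-1],[0.98,-0.1,-1],[0.98,-0.1,-1]], rotation=[[0,0,0],[0,0,0],[0,0,0],[0,0,0]], grip=[-1,-1,-1,-1])

```text
time_s: 4.0
position: [0.6383, 0.0304, 0.3637]
tcp_rot: [[0.995, -0.001, 0.105], [-0.105, 0.001, 0.995], [-0.001, -1.0, 0.001]]
force: [-0.4, 0.4, -0.7]
opening: 0.999
```

```bash
cat >> h.py <<'E'
def go(target):
    s=bot.read_state(); R=np.array(s['tcp_rot']); d=R.T@(np.array(target)-s['position'])
    print('pos',np.round(s['position'],4),'t',s['time_s'],'F',np.round(s['force'],1),'op',round(s['opening'],3),'shares',(d/.08).round(3)); print('x',R[:,0].round(3),'z',R[:,2].round(3))
E
python3 - <<'E'
from h import *
go([.642,.0215,.30]); go([.642,.0215,.26])
ds={c:shot(c) for c in('side','top')}
out=[]
for c,(x0,y0,w,h) in {'top':(200,100,80,100),'side':(230,95,80,100)}.items():
    out.append(cv2.resize(ds[c]['image'][y0:y0+h,x0:x0+w],None,fx=5,fy=5,interpolation=cv2.INTER_CUBIC))
cv2.imwrite('pics/a.png',np.hstack(out))
E
```

```text
pos [0.6383 0.0304 0.3637] t 4.0 F [-0.4  0.4 -0.7] op 0.999 shares [ 0.059  0.796 -0.107]
x [ 0.995 -0.105 -0.001] z [0.105 0.995 0.001]
pos [0.6383 0.0304 0.3637] t 4.0 F [-0.4  0.4 -0.7] op 0.999 shares [ 0.06   1.296 -0.108]
x [ 0.995 -0.105 -0.001] z [0.105 0.995 0.001]
```

View pics/a.png

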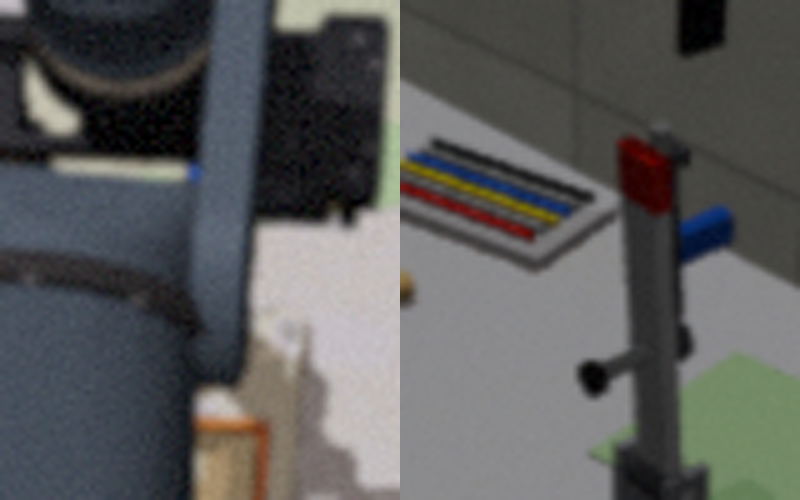

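The view shows an open finger above the red lever end, with nothing in the way of the descent. I'll go down and pinch.

Request:
arm_command(translation=[[0.06,0.3,-0.11],[0.06,0.7,-0.11],[0.06,1,-0.11]], rotation=[[0,0,0],[0,0,0],[0,0,0]], grip=[-1,-1,-1])

```text
time_s: 4.4
position: [0.6396, 0.0241, 0.2833]
tcp_rot: [[0.995, -0.002, 0.101], [-0.101, 0.001, 0.995], [-0.002, -1.0, 0.001]]
force: [0.2, -0.2, -0.2]
opening: 0.999
```

Request:
arm_command(translation=[[0,0.3,0],[0,0.3,0],[0,0.3,0]], rotation=[[0,0,0],[0,0,0],[0,0,0]], grip=[-1,-1,0])

```text
time_s: 4.7
position: [0.6409, 0.0232, 0.261]
tcp_rot: [[0.995, -0.001, 0.101], [-0.101, 0.001, 0.995], [-0.001, -1.0, 0.0]]
force: [0.3, 0.1, 0.5]
opening: 0.965
```

Request:
arm_command(translation=[[0,0,0],[0,0,0],[0,0,0],[0,0,0]], rotation=[[0,0,0],[0,0,0],[0,0,0],[0,0,0]], grip=[0.2,0.3,0.4,0.5])

```text
time_s: 5.1
position: [0.642, 0.0214, 0.2613]
tcp_rot: [[0.995, 0.001, 0.103], [-0.103, -0.0, 0.995], [0.001, -1.0, -0.0]]
force: [-0.1, 0.7, -0.4]
opening: 0.631
```

```bash
python3 - <<'E'
from h import *
go([.642,.0215,.26])
ds={c:shot(c) for c in('side','top')}
out=[]
for c,(x0,y0,w,h) in {'top':(200,100,80,100),'side':(230,95,80,100)}.items():
    out.append(cv2.resize(ds[c]['image'][y0:y0+h,x0:x0+w],None,fx=5,fy=5,interpolation=cv2.INTER_CUBIC))
cv2.imwrite('pics/b.png',np.hstack(out))
E
```

```text
pos [0.642  0.0214 0.2613] t 5.1 F [-0.1  0.7 -0.4] op 0.631 shares [0.    0.017 0.002]
x [ 0.995 -0.103  0.001] z [ 0.103  0.995 -0.   ]
```

View pics/b.png

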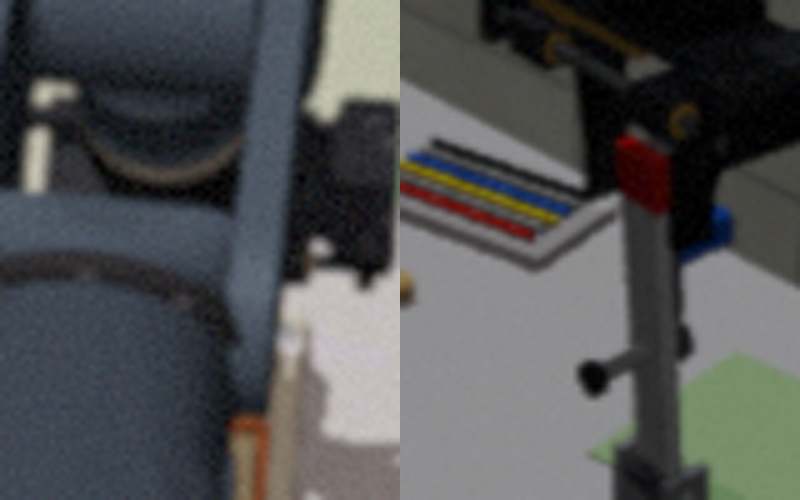

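The fingers straddle the red end, one on each side of it (columns 600 and 692, red at 645). Closing now.

Request:
arm_command(translation=[[0,0,0],[0,0,0],[0,0,0],[0,0,0],[0,0,0]], rotation=[[0,0,0],[0,0,0],[0,0,0],[0,0,0],[0,0,0]], grip=[0.6,0.7,0.8,0.9,1])

```text
time_s: 5.7
position: [0.6415, 0.0197, 0.2605]
tcp_rot: [[0.995, -0.001, 0.103], [-0.103, -0.003, 0.995], [-0.0, -1.0, -0.003]]
force: [-0.8, -4.3, -0.7]
opening: 0.344
```

Request:
arm_command(translation=[[0,0,0],[0,0,0]], rotation=[[0,0,0],[0,0,0]], grip=[1,1])

```text
time_s: 5.9
position: [0.6415, 0.0197, 0.2605]
tcp_rot: [[0.995, -0.001, 0.103], [-0.103, -0.003, 0.995], [-0.0, -1.0, -0.003]]
force: [-0.8, -4.8, -0.1]
opening: 0.342
```

Gripped (opening equals 29.8 mm) and about 2 mm off in y. Swinging down along the arc.

Request:
arm_command(translation=[[-0.15,0.02,-0.02],[-0.3,0.05,-0.03],[-0.63,0.145,-0.03],[-0.83,0.24,-0.03],[-0.93,0.29,-0.03]], rotation=[[0,0,0],[0,0,0],[0,0,0],[0,0,0],[0,0,0]], grip=[1,1,1,1,1])

```text
time_s: 6.4
position: [0.5679, 0.0278, 0.2382]
tcp_rot: [[0.995, 0.004, 0.104], [-0.104, 0.002, 0.995], [0.004, -1.0, 0.002]]
force: [2.5, 3.6, 4.3]
opening: 0.342
```

Request:
arm_command(translation=[[-0.28,0.19,0.01],[-0.53,0.42,0.02],[-0.71,0.64,0.02],[-0.855,0.87,0.03],[-0.905,0.97,0.03]], rotation=[[0,0,0],[0,0,0],[0,0,0],[0,0,0],[0,0,0]], grip=[1,1,1,1,1])

```text
time_s: 6.9
position: [0.4952, 0.0362, 0.1589]
tcp_rot: [[0.995, -0.0, 0.103], [-0.103, -0.0, 0.995], [-0.0, -1.0, -0.0]]
force: [-1.5, -2.0, 2.8]
opening: 0.339
```

Request:
arm_command(translation=[[-0.05,0.11,0],[-0.09,0.21,0],[-0.14,0.38,0],[-0.14,0.38,0]], rotation=[[0,0,0],[0,0,0],[0,0,0],[0,0,0]], grip=[1,1,1,1])

```text
time_s: 7.3
position: [0.4842, 0.0375, 0.1281]
tcp_rot: [[0.995, -0.002, 0.103], [-0.103, 0.0, 0.995], [-0.002, -1.0, 0.0]]
force: [0.1, -1.3, -2.7]
opening: 0.34
```

```bash
python3 - <<'E'
from h import *
go([.5,.03,.3])
ds={c:shot(c) for c in('side',)}
out=[]
for c,(x0,y0,w,h) in {'side':(180,115,133,100)}.items():
    out.append(cv2.resize(ds[c]['image'][y0:y0+h,x0:x0+w],None,fx=6,fy=6,interpolation=cv2.INTER_CUBIC))
cv2.imwrite('pics/c.png',np.hstack(out))
E
```

```text
pos [0.4842 0.0375 0.1281] t 7.3 F [ 0.1 -1.3 -2.7] op 0.34 shares [ 0.203 -2.149 -0.073]
x [ 0.995 -0.103 -0.002] z [0.103 0.995 0.   ]
```

View pics/c.png

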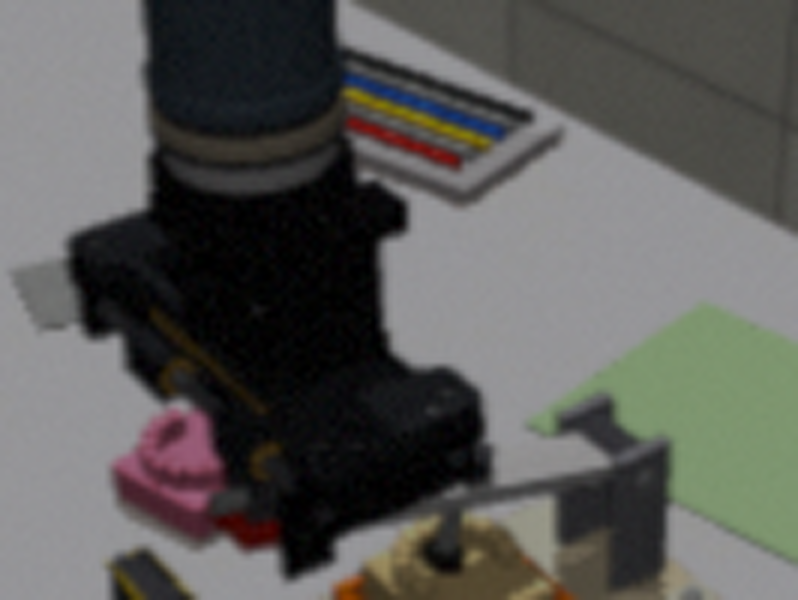

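Lever at about 0.265 rad, cast still seated. Releasing and moving to the fin.

Request:
arm_command(translation=[[0,0,0],[0,0,0],[0,-0.5,0],[0,-1,0],[0,-1,0]], rotation=[[0,0,0],[0,0,0],[0,0,0],[0,0,0],[0,0,0]], grip=[-0.2,-0.2,-0.2,-0.2,-0.2])

```text
time_s: 7.85
position: [0.488, 0.0376, 0.2143]
tcp_rot: [[0.995, 0.011, 0.102], [-0.102, -0.001, 0.995], [0.011, -1.0, -0.0]]
force: [1.1, 0.4, 0.2]
opening: 0.592
```

Request:
arm_command(translation=[[0.4,0,-0.01],[0.66,0,-0.01],[0.66,0.2,-0.01],[0.66,0.2,-0.01]], rotation=[[0,0,0],[0,0,0],[0,0,0],[0,0,0]], grip=[-0.2,-0.2,-0.2,-0.2])

```text
time_s: 8.25
position: [0.5358, 0.0318, 0.1918]
tcp_rot: [[0.995, -0.004, 0.103], [-0.103, 0.001, 0.995], [-0.004, -1.0, 0.001]]
force: [-1.1, 0.7, 0.1]
opening: 0.601
```

```bash
python3 - <<'E'
from h import *
go([.537,.0315,.157])
ds={c:shot(c) for c in('side','top')}
W=[512,384]
for n in ('bolt_grip','lever_end'):
  for c in ds: print(n,c,[(np.round(np.array(x['point'])*W,1),round(x['conf'],2)) for x in models.spot_point(c,n)[:1]])
# predicted
hx=np.array([.657,.018,0]);u=np.array([-.9937,.1123,0])
def L(r,h,t): 
    a=lev(r,h,t); return hx+u*(a[0]+.095)+[0,0,a[2]]
for n,r,h in(('grip',.135,.036),('end',.18,0)): print(n,L(r,h,.265),proj(ds['side'],L(r,h,.265)),proj(ds['top'],L(r,h,.265)))
x0,y0,w,h=180,130,133,100
cv2.imwrite('pics/d.png',cv2.resize(ds['side']['image'][y0:y0+h,x0:x0+w],None,fx=6,fy=6,interpolation=cv2.INTER_CUBIC))
E
```

```text
pos [0.5358 0.0318 0.1918] t 8.25 F [-1.1  0.7  0.1] op 0.601 shares [ 0.018  0.434 -0.002]
x [ 0.995 -0.103 -0.004] z [0.103 0.995 0.001]
bolt_grip side [(array([239.7, 185.9]), 0.59)]
bolt_grip top []
lever_end side [(array([223.7, 200.4]), 0.93)]
lever_end top []
grip [0.53690266 0.03157244 0.14810108] [[243.83505978 184.02068806]] [[235.99755641 201.56043604]]
end [0.48437776 0.03750838 0.12514367] [[225.84737001 199.23642672]] [[234.70741252 224.02231692]]
```

View pics/d.png

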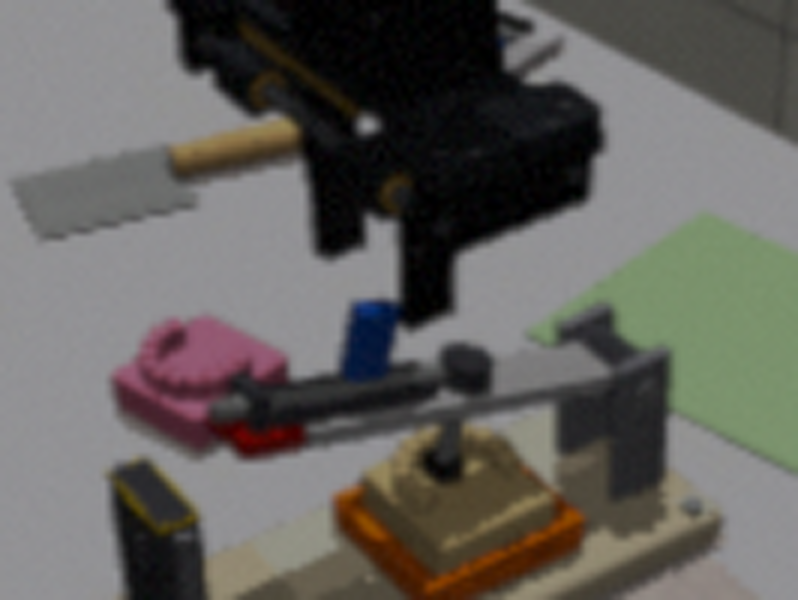

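The side view shows the lever low (≈0.25 rad), the blue fin at crop (369,340) just below the open fingers, and the cast seated. Descend and pinch the fin.

Request:
arm_command(translation=[[-0.01,0.2,0],[-0.02,0.44,0],[-0.02,0.44,0],[-0.02,0.44,0]], rotation=[[0,0,0],[0,0,0],[0,0,0],[0,0,0]], grip=[-0.2,0,0.3,0.5])

```text
time_s: 8.95
position: [0.5354, 0.0316, 0.1585]
tcp_rot: [[0.995, -0.0, 0.103], [-0.103, 0.0, 0.995], [-0.0, -1.0, 0.0]]
force: [0.4, 0.4, -0.7]
opening: 0.409
```

Request:
arm_command(translation=[[0,0,0],[0,0,0],[0,0,0],[0,0,0],[0,0,0]], rotation=[[0,0,0],[0,0,0],[0,0,0],[0,0,0],[0,0,0]], grip=[0.7,0.9,1,1,1])

```text
time_s: 9.45
position: [0.5357, 0.0316, 0.1585]
tcp_rot: [[0.995, 0.001, 0.103], [-0.103, 0.0, 0.995], [0.001, -1.0, 0.0]]
force: [-0.1, 0.2, 0.9]
opening: 0.137
```

Fin gripped (11.9 mm). I'll estimate the keeper height from its yellow top-edge corners in the last picture: crop (112,470), (145,460), (198,515), (165,530).

```bash
python3 - <<'E'
from h import *
from scipy.optimize import least_squares
d=shot('side')
hx=np.array([.657,.018,0]);u=np.array([-.9937,.1123,0]);v=np.array([-.1123,-.9937,0])
C=lambda x,y,z:hx+u*(x+.095)+v*y+[0,0,z]
obs=np.array([[112,470],[145,460],[198,515],[165,530]])/6+[180,130]-.5*(1-1/6)
for s in(-.019,-.01,0,.011):
    q=proj(d,[C(.143,y,.113+s) for y in(-.022,.022)]+[C(.125,y,.113+s) for y in(.022,-.022)])
    print(s,q.round(1).tolist())
print(obs.round(1).tolist())
# base plate & rail corners bias check
print('plate hinge-side top corners',proj(d,[C(-.12,-.055,.018),C(-.12,.055,.018),C(.15,-.055,.018),C(.15,.055,.018)]).round(1).tolist())
g=d['image']; 
x0,y0,w,h=185,150,133,100
cv2.imwrite('pics/e.png',cv2.resize(g[y0:y0+h,x0:x0+w],None,fx=6,fy=6,interpolation=cv2.INTER_CUBIC))
E
```

```text
-0.019 [[199.3, 214.3], [208.1, 224.1], [214.8, 221.2], [205.8, 211.5]]
-0.01 [[198.9, 211.5], [207.8, 221.3], [214.4, 218.3], [205.5, 208.7]]
0 [[198.5, 208.3], [207.4, 218.0], [214.1, 215.1], [205.1, 205.5]]
0.011 [[198.0, 204.7], [206.9, 214.4], [213.7, 211.5], [204.6, 202.0]]
[[198.2, 207.9], [203.8, 206.3], [212.6, 215.4], [207.1, 217.9]]
plate hinge-side top corners [[277.3, 194.1], [301.7, 214.1], [194.0, 230.9], [215.1, 256.2]]
```

View pics/e.png

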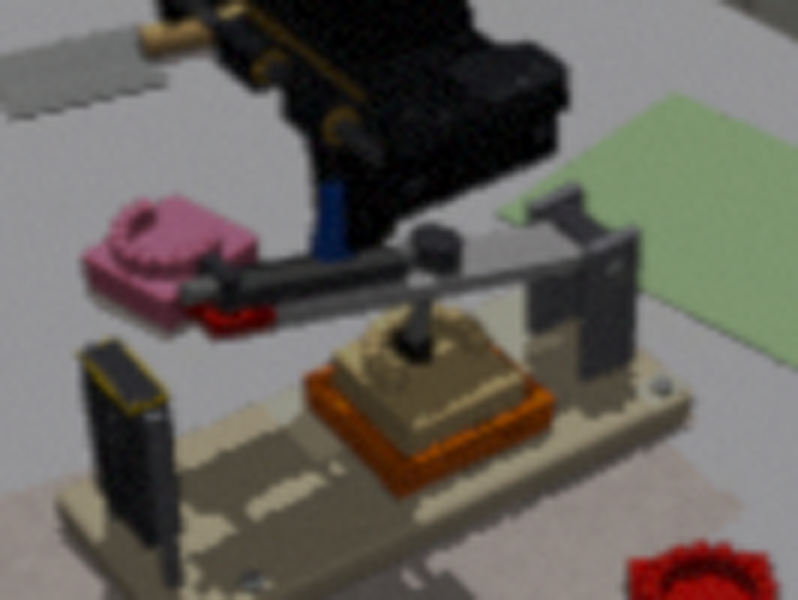

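The keeper top edge matches a setting of about 0 ±3 mm. I'll regrip 4–5 mm deeper so that the fingertips rest on the channel.

Request:
arm_command(translation=[[-0.02,0,0],[-0.03,0.05,0],[-0.03,0.06,0],[-0.03,0.06,0],[-0.03,0.06,0]], rotation=[[0,0,0],[0,0,0],[0,0,0],[0,0,0],[0,0,0]], grip=[0.6,0.6,0.6,1,1])

```text
time_s: 10.0
position: [0.5327, 0.032, 0.153]
tcp_rot: [[0.995, -0.001, 0.103], [-0.103, 0.0, 0.995], [-0.001, -1.0, 0.0]]
force: [-0.0, 0.5, -1.4]
opening: 0.138
```

Request:
arm_command(translation=[[0,0,0],[-0.04,0.1,0],[-0.08,0.2,0],[-0.12,0.3,0],[-0.12,0.3,0]], rotation=[[0,0,0],[0,0,0],[0,0,0],[0,0,0],[0,0,0]], grip=[1,1,1,1,1])

```text
time_s: 10.5
position: [0.5246, 0.0329, 0.1295]
tcp_rot: [[0.995, 0.004, 0.103], [-0.103, -0.0, 0.995], [0.004, -1.0, 0.0]]
force: [0.5, 1.1, 4.0]
opening: 0.133
```

Request:
arm_command(translation=[[0,0.05,0],[-0.01,0.1,0],[-0.01,0.1,0]], rotation=[[0,0,0],[0,0,0],[0,0,0]], grip=[1,1,1])

```text
time_s: 10.8
position: [0.5246, 0.0328, 0.1227]
tcp_rot: [[0.995, 0.006, 0.103], [-0.103, -0.0, 0.995], [0.006, -1.0, 0.0]]
force: [0.2, 2.6, 10.7]
opening: 0.134
```

```bash
python3 - <<'E'
from h import *
go([.5,.03,.3])
d=shot('side')
x0,y0,w,h=185,150,100,75
cv2.imwrite('pics/f.png',cv2.resize(d['image'][y0:y0+h,x0:x0+w],None,fx=8,fy=8,interpolation=cv2.INTER_CUBIC))
hx=np.array([.657,.018,0]);u=np.array([-.9937,.1123,0]);v=np.array([-.1123,-.9937,0])
C=lambda x,y,z:hx+u*(x+.095)+v*y+[0,0,z]
for t in(0,.05,.1,.15):
    for n,r,hh in(('barend bottom',.2,-.005),('nose',.205,.011)):
        a=lev(r,hh,t); print(t,n,((proj(d,C(a[0],.015 if r==.2 else 0,a[2]))[0]-[x0,y0]+.5)*8).round(0), end=' ')
    print()
E
```

```text
pos [0.5246 0.0328 0.1227] t 10.8 F [ 0.2  2.6 10.7] op 0.134 shares [-0.29  -2.218 -0.067]
x [ 0.995 -0.103  0.006] z [0.103 0.995 0.   ]
0 barend bottom [293. 588.] 0 nose [250. 528.] 
0.05 barend bottom [291. 563.] 0.05 nose [250. 501.] 
0.1 barend bottom [290. 537.] 0.1 nose [251. 474.] 
0.15 barend bottom [290. 511.] 0.15 nose [254. 446.]
```

View pics/f.png

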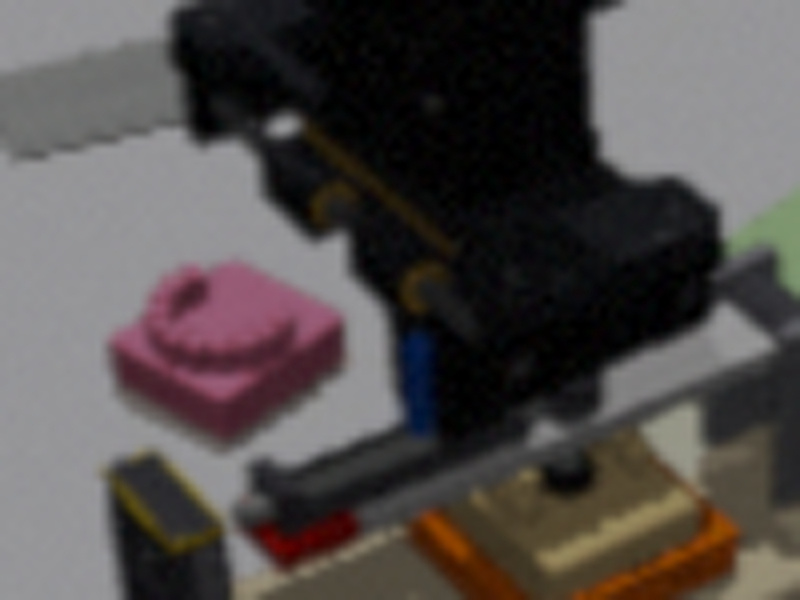

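The red end's lower corner at crop (290,565) and the nose at (248,508) put the lever at about 0.05 rad with TCP z = 0.1227. I'll descend to roughly +5 mm above the zero setting and run the bolt up to the keeper.

Request:
arm_command(translation=[[0,0.04,0],[-0.05,0.06,0],[-0.12,0.06,0],[-0.18,0.06,0],[-0.22,0.06,0]], rotation=[[0,0,0],[0,0,0],[0,0,0],[0,0,0],[0,0,0]], grip=[1,1,1,1,1])

```text
time_s: 11.35
position: [0.5094, 0.0346, 0.1191]
tcp_rot: [[0.995, 0.012, 0.104], [-0.104, -0.001, 0.995], [0.012, -1.0, 0.0]]
force: [2.7, 2.3, 15.0]
opening: 0.136
```

Request:
arm_command(translation=[[-0.03,0,0],[-0.03,0,0]], rotation=[[0,0,0],[0,0,0]], grip=[1,1])

```text
time_s: 11.55
position: [0.5067, 0.0349, 0.1191]
tcp_rot: [[0.995, 0.011, 0.104], [-0.104, -0.001, 0.995], [0.011, -1.0, 0.0]]
force: [1.8, 2.2, 16.8]
opening: 0.136
```

Request:
arm_command(translation=[[-0.03,0,0],[-0.05,0,0],[-0.05,0,0]], rotation=[[0,0,0],[0,0,0],[0,0,0]], grip=[1,1,1])

```text
time_s: 11.85
position: [0.503, 0.0353, 0.1191]
tcp_rot: [[0.995, 0.011, 0.104], [-0.104, -0.001, 0.995], [0.011, -1.0, 0.001]]
force: [2.7, 2.9, 16.8]
opening: 0.138
```

Only about 2.7 N of resistance at 21.7 mm, past the 15 mm stop. The nose looks to be in the slot, so I'll continue.

Request:
arm_command(translation=[[-0.06,0,0],[-0.12,0,0],[-0.18,0,0],[-0.23,0,0],[-0.23,0,0]], rotation=[[0,0,0],[0,0,0],[0,0,0],[0,0,0],[0,0,0]], grip=[1,1,1,1,1])

```text
time_s: 12.35
position: [0.4845, 0.0374, 0.1187]
tcp_rot: [[0.995, 0.011, 0.104], [-0.104, -0.0, 0.995], [0.011, -1.0, 0.001]]
force: [2.7, 3.5, 14.7]
opening: 0.13
```

Request:
arm_command(translation=[[-0.03,0,0],[-0.04,0,0],[-0.04,0,0]], rotation=[[0,0,0],[0,0,0],[0,0,0]], grip=[1,1,1])

```text
time_s: 12.65
position: [0.4843, 0.0374, 0.1188]
tcp_rot: [[0.994, 0.017, 0.104], [-0.104, -0.001, 0.995], [0.017, -1.0, 0.001]]
force: [7.2, 5.1, 10.9]
opening: 0.137
```

```bash
python3 - <<'E'
from h import *
go([.5,.03,.3])
d=shot('side')
x0,y0,w,h=185,150,100,75
cv2.imwrite('pics/g.png',cv2.resize(d['image'][y0:y0+h,x0:x0+w],None,fx=8,fy=8,interpolation=cv2.INTER_CUBIC))
E
```

```text
pos [0.4843 0.0374 0.1188] t 12.65 F [ 7.2  5.1 10.9] op 0.137 shares [ 0.243 -2.261 -0.069]
x [ 0.994 -0.104  0.017] z [0.104 0.995 0.001]
```

View pics/g.png

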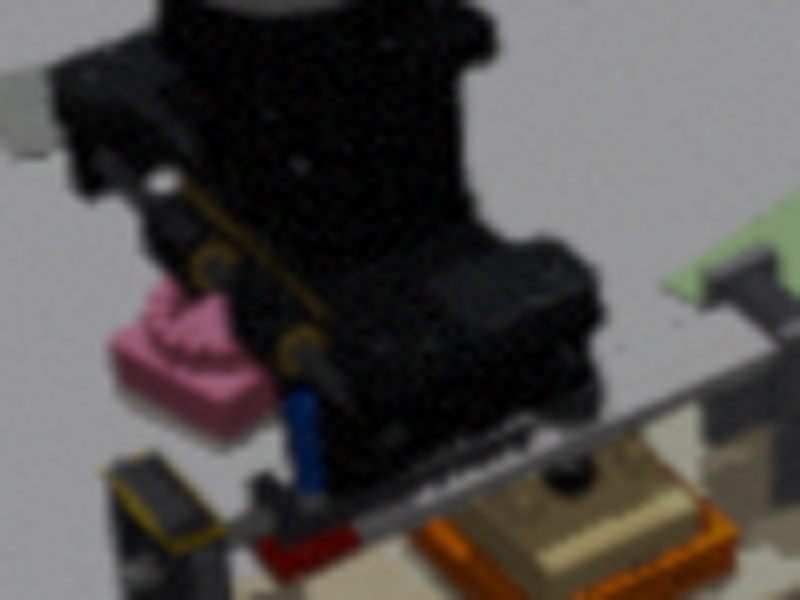

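The bolt has travelled 40.5 mm with force rising at the stop, and the picture shows the rod entering the keeper at crop (235,525). I'll ease off, open and retreat.

Request:
arm_command(translation=[[0.02,-0.04,0],[0.02,-0.04,0],[0.02,-0.04,0],[0.02,-0.04,0],[0.02,-0.04,0]], rotation=[[0,0,0],[0,0,0],[0,0,0],[0,0,0],[0,0,0]], grip=[1,0.5,0,0,0])

```text
time_s: 13.2
position: [0.4779, 0.0374, 0.1192]
tcp_rot: [[0.995, -0.002, 0.103], [-0.103, 0.0, 0.995], [-0.002, -1.0, -0.0]]
force: [-0.5, -0.3, -0.2]
opening: 0.414
```

Request:
arm_command(translation=[[0,-0.3,0],[0,-0.7,0],[0,-1,0],[0,-1,0]], rotation=[[0,0,0],[0,0,0],[0,0,0],[0,0,0]], grip=[0,0,0,0])

```text
time_s: 13.6
position: [0.4805, 0.0371, 0.2022]
tcp_rot: [[0.995, 0.006, 0.103], [-0.103, -0.001, 0.995], [0.006, -1.0, -0.0]]
force: [0.2, 0.1, -0.0]
opening: 0.502
```

Request:
arm_command(translation=[[0,-0.5,0.5],[0,-1,1],[0,-1,1],[0,-1,1]], rotation=[[0,0,0],[0,0,0],[0,0,0],[0,0,0]], grip=[0,0,0,0])

```text
time_s: 14.0
position: [0.4873, 0.1179, 0.2801]
tcp_rot: [[0.995, 0.002, 0.1], [-0.1, -0.0, 0.995], [0.002, -1.0, -0.0]]
force: [-0.9, 0.1, 0.4]
opening: 0.499
```

```bash
python3 - <<'E'
from h import *
go([.5,.03,.3])
ds={c:shot(c) for c in('side','top')}
x0,y0,w,h=185,150,100,75
a=cv2.resize(ds['side']['image'][y0:y0+h,x0:x0+w],None,fx=8,fy=8,interpolation=cv2.INTER_CUBIC)
cv2.imwrite('pics/i.png',a)
d=ds['side'];hx=np.array([.657,.018,0]);u=np.array([-.9937,.1123,0]);v=np.array([-.1123,-.9937,0])
C=lambda x,y,z:hx+u*(x+.095)+v*y+[0,0,z]
for t in(0,.03,.06,.1):
    a=lev(.2,-.005,t); b=[lev(.135+q,.05,t) for q in(.03,.04)]
    print(t,((proj(d,[C(a[0],.015,a[2])]+[C(q[0],0,q[2]) for q in b])-[x0,y0]+.5)*8).round(0).tolist())
E
```

```text
pos [0.4873 0.1179 0.2801] t 14.0 F [-0.9  0.1  0.4] op 0.499 shares [ 0.268 -0.249 -1.078]
x [ 0.995 -0.1    0.002] z [ 0.1    0.995 -0.   ]
0 [[293.0, 588.0], [355.0, 380.0], [327.0, 392.0]]
0.03 [[292.0, 573.0], [358.0, 365.0], [330.0, 376.0]]
0.06 [[291.0, 558.0], [362.0, 350.0], [334.0, 361.0]]
0.1 [[290.0, 537.0], [368.0, 330.0], [340.0, 340.0]]
```

View pics/i.png

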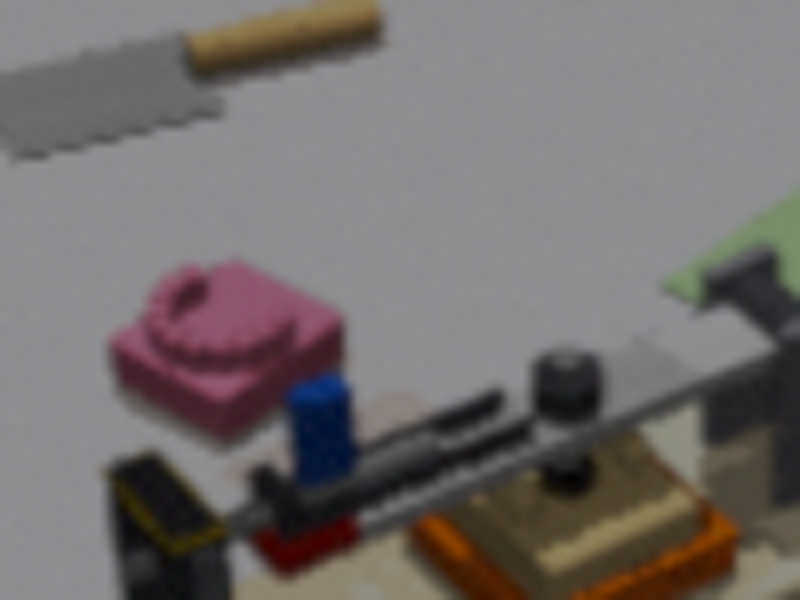

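The last picture shows the red end corner at crop (290,573), so the lever sits at about 0.03 rad and is held. The fin top at (320,382) matches full bolt travel, the rod is in the keeper, and the cast is seated under the foot with the arm clear. Handing in.

```bash
python3 -c "
from h import *
print(bot.hand_in())"
```

```text
the job is handed in; nothing more can be done
None
```

The lever is down and the bolt is home in the keeper; the job was handed in at about 14 s of the 67 s limit, and no verdict was reported. I swung the lever down by its red end, then gripped the bolt's fin, pressed the lever to about 0.02 rad and slid the bolt. It entered the slot on the first try.

- **Bolt:** the hand moved 40.5 mm and the force rose at the end, as it should at the 40 mm stop. After release, the fin's position in the side picture also matched full travel.
- **Lever:** the side picture puts it at about 0.03 rad after release, below the 0.085 limit, with nothing holding it but the bolt.
- **Cast:** it still looks seated under the rubber foot. I did not measure the foot force or the cast's offset directly; at that angle the foot's stated spring rate gives roughly 17 N.
- **Robot and bystanders:** the hand was clear, about 28 cm up and moved aside, reading under 1 N. I did not measure the bystanders again. The arm stayed high on the way over, and the spatula looked unmoved in the last crop.

The forces I saw stayed under about 17 N. The camera and arm disagreed by about 1–2 pixels (2–4 mm), which I allowed for.

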